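# Set the test force by clicks and start the test

### The arm

A 6-joint arm with a two-finger parallel gripper is mounted at the origin on the work surface. World frame = base frame: x ahead of the robot, y to its left, z up, the work surface at z = 0. Lengths are in mm, angles in rad, forces in N, time in s.
With the tool pointing down it reaches from about 250 to 775 mm from the base axis. Payload 8.9 kg.
Tool frame: the origin (TCP) lies midway between the tips of the shut fingers; the grasp point (between the pads) lies 19 mm behind it (bot.tcp_to_grasp is the distance from the TCP to the grasp point, in mm); z points along the fingers, y is the line along which they close (so a half turn about z gives the same grasp; the last joint's range is limited). The gripper opens to 85 mm and grips with 20 to 120 N. Pads are 22 mm wide; open, the fingers measure 114 mm over their backs; the gripper's body (76 mm by 85 mm) begins 54 mm behind the grasp point. The pads swing forward as they close: fully open they stand 13 mm farther back than shut.
Start: joints at [1.166, 0.291, -0.153, 1.127, 0, 1.431], TCP at [137.902, 506.564, 231.305] pointing down, gripper open.
Joint ranges: [-2.52, 2.52], [-0.91, 1.74], [-1.3, 1.37], [-1.96, 2.02], [-1.52, 1.47], [-3.14, 3.14]. Speed limits (rad/s): [2.22, 2.22, 2.79, 3.14, 3.14, 3.14].

### API

Orientations are given as a rotation vector (axis times angle).
In Python, from bench import bot, eyes, job_done gives the robot as it stands.
- The arm moves only by the shell command python3 -m handwheel 'ROWS' [FORCE]. ROWS is JSON, one flat list of numbers, 7 for each row, row after row: the shift along the tool's x, y, z in cm, then the turn, a rotation vector about the tool's x, y, z in rad, then the finger opening in cm, from 0 to 8.54. A call has 1 to 10 rows; each row is the pose to reach, as a shift and turn from the pose commanded when the call began, along the tool's axes at that moment; what a row does not reach only later rows make up. A row lasts 1/10 s, in which the tool goes at most 50 mm and 8.59 degrees, less where a joint would pass 70% of its speed; a pose out of reach is approached as far as the arm can. A call with a gripper value outside its range is refused whole. The fingers move at their own pace and stop on an object; FORCE is the grip in N (left out, the last holds). Time passes only in rows, so rows that repeat a pose let the fingers close. It gives the time, the measured TCP pose, the force and the opening at its end, in the units of the state.
- bot.sense(): the state, without advancing time (a new reading comes with each control period).
- eyes.capture(name): name is "scene" or "top" or "wrist"; returns the picture (384x512x3 uint8, red, green, blue); there is no depth.
- eyes.camera_info(name): a dict with "mtx" (3x3 intrinsics, pixels), "k1" (the pictures are not rectified: a ray, as slopes to the right and down, at radius r is drawn at 1 + k1 r^2 times it, then the intrinsics apply), "rvec" (rotation vector, rad) and "tvec" (3), from world to camera coordinates, as OpenCV has them. Camera axes: x right, y down, z forward; pixel columns grow to the right and rows downward; lengths in mm; the calibration is good to about 2 mm. A picture is of the moment at which its call begins: read the wrist's pose just before it. camera_info takes no time and is no camera call; for the wrist camera it gives the pose at the moment of the call.
- job_done(): hands the job in, once; it reports no verdict.
The state is a dict: "clock": time; "joint_pos": joint angles; "joint_vel": joint speeds; "joint_efforts": joint torques, N m; "ee_pos": TCP position; "eef_rot": TCP orientation; "force": force on the tool from outside, world axes, zero at the start; "wrist_torque": the same for the moment, N m; "gripper_width": finger opening in mm.
Only numpy, scipy, OpenCV 4.12 (cv2) and the standard library are available. Lean on these libraries where they do the work, as an engineer would, in place of code of your own. Each camera call takes 0.05 s, during which the arm holds its last target. There are 200 camera calls.

### The job

With the fingertips only, push the load lever of the cream console along its slot, away from its parked end, counting the clicks, and leave it in the third notch without running past it; push it, do not pinch it. Only then press the large round start button fully down, let it come up again, and take the hand clear. Do not press the small square key, and leave all the loose things where they are.

Things in the scene. Friction and masses are not known exactly. Their poses are not given: they have to be found in the camera images.
- console: Cream test-force console fixed to the table: box 200 (x) x 340 (y) x 70 tall mm. Origin: centre of its underside; the top deck is 70 above, z up; -x side towards the robot, turned up to 26 degrees. A slot with the load lever runs along its y axis at x = 0; a light strip beside it (x = 36) has five dark marks, one at each notch.
- lever_knob (a point): Centre of the black knob of the load lever: a block 30 (console x) x 14 (console y) x 28 tall, from 14 to 42 above the deck, on a thin steel stem; the point is 28 above the deck. The point's axes are the console's. In the console frame it is at x = 0, y = -100 + lever joint value (mm), z = 98. Nothing else stands within 40 of the slot line.
- load_lever (a joint): Lever travel in m along console +y. Parked zone 0 to 0.014 (smooth, 0.3 N friction; it starts there). Then five click notches at 0.034, 0.052, 0.070, 0.088, 0.106 (first notch = first click); end stop 0.112. A crest lies 9 mm before each notch: it takes about 6 N to start the climb, falling to none at the crest; past it the lever snaps by itself into the notch and stays centred.
- start_button (a joint): Round start button, 32 dia, black, on a light round base: 0 up, 0.006 m fully down; spring, about 5 N fully down, comes up by itself.
- start_button_top (a point): Centre of the round start button's top face, 22 above the deck when up; at console x = 10, y = 100 (mm). Pressed straight down.
- zero_key (a joint): Small square key 18 x 18 (zero key, not wanted): 0 up, 0.004 m fully down; spring.
- zero_key_top (a point): Centre of the top of the small square zero key, at console x = -55, y = 100, top 14 above the deck. Leave alone.
- small_block: loose steel reference disc, 44 dia x 12, lying on the console deck beyond the lever's slot; leave alone. Origin: underside centre
- indenter: loose steel indenter holder, 18 dia x 34 tall, standing on the console deck on the robot's side; leave alone. Origin: underside centre
- big_block: loose steel reference disc, 64 dia x 16, on the table left of the console; leave alone. Origin: underside centre
- mug: white mug, 80 dia x 90 tall, on the table left of the console; leave alone. Origin: underside centre
- dogbone: flat aluminium tensile specimen 160 x 24 x 6, on the table right of the console; leave alone. Origin: underside centre
- driver: screwdriver lying on the table, right of the console; leave alone. Origin: underside
- jar: jar with white cap, 60 dia x 90 tall, on the table right of the console; leave alone. Origin: underside centre

How it is judged:
By the outcome, as a careful person would: the job done as asked, in the order asked, and still so for the second after the job is handed in, with the robot touching nothing.
It also fails if it takes over 58 s, if anything falls off the work surface, if the arm or the gripper's body presses on something with over 40 N, if the wrist force passes 120 N, or if a joint passes its speed limit or range.

## Working session

There is one attempt and no reset: what is moved stays moved. The work goes in short steps, Python scripts to look and compute and a shell command to move; the robot and the scene stay as the last step left them, time stands still between calls to the robot, and variables do not carry over. Pictures are saved under pics/ and viewed, on a budget of 10 in all, crops included, one or two more only if the job needs it, and the job is handed in when it is done.

```bash
ls; mkdir -p pics; python3 - <<'E'
from bench import bot,eyes
import cv2
print(bot.sense())
for n in("scene","top"):
    cv2.imwrite(f"pics/{n}1.png",eyes.capture(n)[:,:,::-1]); print(n,eyes.camera_info(n))
E
```

```text
pics
{'clock': 0.0, 'joint_pos': array([ 1.16567222e+00,  2.91282213e-01, -1.54121679e-01,  1.12670101e+00,
        4.29581352e-06,  1.43150362e+00]), 'joint_vel': array([-0.0014413 ,  0.00092875, -0.00126561, -0.00139591,  0.0004093 ,
        0.00011355]), 'joint_efforts': array([ 2.02541773e-04, -5.37142718e+01,  3.31376159e+01,  1.60353107e-02,
        4.20393474e-05,  9.20479181e-06]), 'ee_pos': array([137.74095458, 506.15600907, 230.73303732]), 'eef_rot': array([-4.16291322e-01, -3.11352944e+00,  1.97778550e-03]), 'force': array([ 0.2747317, -0.08874  ,  0.6406486]), 'wrist_torque': array([-0.03404177,  0.02466691, -0.06086216]), 'gripper_width': 85.19840584460717}
scene {'mtx': array([[356.90769735,   0.        , 248.19497809],
       [  0.        , 356.90769735, 192.80029935],
       [  0.        ,   0.        ,   1.        ]]), 'k1': -0.01761681979511163, 'rvec': array([ 2.18016543,  0.88701364, -0.35922984]), 'tvec': array([-403.68509754, -212.93970626, 1298.95908028])}
top {'mtx': array([[375.65992641,   0.        , 251.82198156],
       [  0.        , 375.65992641, 190.25582882],
       [  0.        ,   0.        ,   1.        ]]), 'k1': -0.11952801470950677, 'rvec': array([ 2.09161183, -2.09746291,  0.25313417]), 'tvec': array([ -20.27430097,  571.90359052, 1072.44759546])}
```

View pics/top1.png

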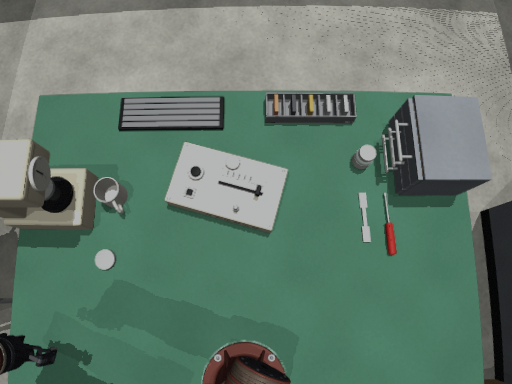

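View pics/scene1.png

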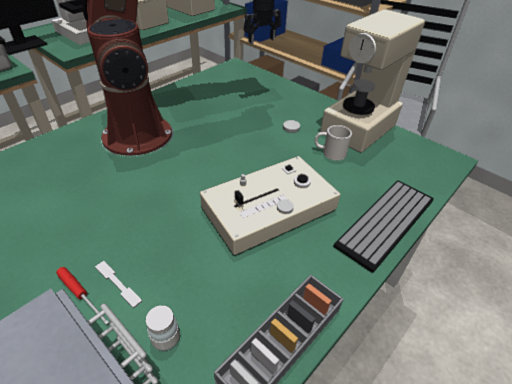

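The top view shows the console, with the button near px (195,172), the square key near (190,192), the slot from (219,183) to (262,191) and the lever knob near (259,190). The scene view agrees. Next I measure these points.

```bash
cat > h.py <<'E'
import numpy as np, cv2
def ray(ci,px,z):
    K=ci["mtx"];k=ci["k1"];R=cv2.Rodrigues(ci["rvec"])[0];t=ci["tvec"]
    u=cv2.undistortPoints(np.array([[px]],float),K,np.array([k,0,0,0.]))[0,0]
    d=R.T@np.array([*u,1]);c=-R.T@t
    return c+d*(z-c[2])/d[2]
def proj(ci,P):
    return cv2.projectPoints(np.array(P,float).reshape(-1,3),ci["rvec"],ci["tvec"],ci["mtx"],np.array([ci["k1"],0,0,0.]))[0][:,0]
E
python3 - <<'E'
from h import *
from bench import eyes
im=cv2.imread("pics/top1.png");ci=eyes.camera_info("top")
g=cv2.cvtColor(im,cv2.COLOR_BGR2GRAY)
roi=np.zeros_like(g);roi[140:235,160:295]=1
hsv=cv2.cvtColor(im,cv2.COLOR_BGR2HSV)
m=((g>120)&(roi>0)).astype(np.uint8)
cs=max(cv2.findContours(m,cv2.RETR_EXTERNAL,2)[0],key=cv2.contourArea)
b=cv2.boxPoints(cv2.minAreaRect(cs))
W=np.array([ray(ci,p,70) for p in b]);print(b.round(1).tolist(),W.round(1).tolist(),[np.linalg.norm(W[i]-W[i-1]).round(1) for i in range(4)],"centre",W.mean(0).round(1))
ins=cv2.erode(cv2.fillPoly(np.zeros_like(g),[cs],1),np.ones((5,5)))
d=((g<70)&(ins>0)).astype(np.uint8)
n,l,s,c=cv2.connectedComponentsWithStats(d)
for i in range(1,n):
    if s[i,4]>8: print(s[i],c[i].round(1),[ray(ci,c[i],z).round(1).tolist()[:2] for z in(70,92,98)])
for n in("top","scene"):
    I=cv2.imread(f"pics/{n}1.png"); c=(227,187) if n=="top" else (270,200)
    cr=I[c[1]-50:c[1]+50,c[0]-66:c[0]+66] if n=="top" else I[c[1]-56:c[1]+56,c[0]-75:c[0]+75]
    cr=cv2.resize(cr,(660,500),interpolation=cv2.INTER_CUBIC);cv2.imwrite(f"pics/{n}c.png",cr)
E
```

```text
[[163.39999389648438, 201.0], [180.3000030517578, 138.6999969482422], [288.6000061035156, 168.1999969482422], [271.6000061035156, 230.5]] [[538.7, 246.6, 70.0], [739.9, 203.6, 70.0], [641.1, -135.4, 70.0], [448.6, -80.1, 70.0]] [np.float64(338.9), np.float64(205.7), np.float64(353.1), np.float64(200.3)] centre [592.1  58.7  70. ]
[191 167  10   9  71] [195.1 171.1] [[633.0, 152.7], [626.4, 149.3], [624.6, 148.4]]
[219 181  43  15 132] [244.4 188.2] [[578.0, 0.5], [572.5, 0.1], [571.0, 0.0]]
[187 189   5   6  26] [189.1 191.5] [[568.2, 168.9], [562.9, 165.2], [561.4, 164.1]]
```

View pics/topc.png

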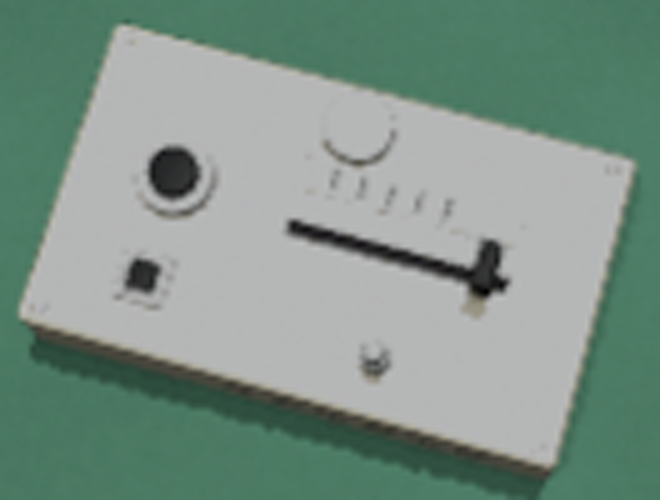

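The crop shows the deck corners at crop px (121,25), (634,160), (556,468) and (22,320). The button is at (174,173), the key at (143,276), the slot runs (292,227)→(505,285), and the knob is at (488,255). I'll fit the console pose from these.

```bash
cat >> h.py <<'E'
def fit(A,B):
    A=np.array(A,float);B=np.array(B,float)
    a,b=A-A.mean(0),B-B.mean(0)
    th=np.arctan2((a[:,0]*b[:,1]-a[:,1]*b[:,0]).sum(),(a*b).sum())
    R=np.array([[np.cos(th),-np.sin(th)],[np.sin(th),np.cos(th)]])
    t=B.mean(0)-R@A.mean(0); return th,R,t,(A@R.T+t-B)
E
python3 - <<'E'
from h import *
from bench import eyes
ci=eyes.camera_info("top")
F=[((100,170),70,(121,25)),((100,-170),70,(634,160)),((-100,-170),70,(556,468)),((-100,170),70,(22,320)),((10,100),92,(174,173)),((-55,100),84,(143,276))]
f=lambda p:np.array(p)/5+[161-.4,137-.4]
B=[ray(ci,f(p),z)[:2] for _,z,p in F]
th,R,t,r=fit([a for a,_,_ in F],B)
print(np.degrees(th),t,r.round(1).tolist())
C=lambda p,z:(R.T@(ray(ci,f(p),z)[:2]-t)).round(1)
print("slot ends",C((292,227),70),C((505,285),70),"knob top c",C((488,253),112))
print("indenter",C((375,345),104),"disc",C((358,130),82), "marks",[C(p,70) for p in((336,182),(363,189),(390,200),(419,203),(448,209))])
for q in((0,-100),(0,-30),(10,100)): print(q,R@np.array(q)+t)
ci2=eyes.camera_info("scene")
from numpy import array
for q,z in(((10,100),92),((-55,100),84)): print("scene px",proj(ci2,[*(R@array(q)+t),z]))
E
```

```text
-15.56132451093838 [589.8553681   54.68835164] [[1.7, 2.6], [0.6, -4.1], [-1.6, -1.5], [-0.9, 3.6], [0.4, -0.1], [-0.2, -0.5]]
slot ends [ 1.3 24.9] [   0.7 -110. ] knob top c [  6.9 -96.9]
indenter [-62.  -47.5] disc [68.1  1.6] marks [array([35.9,  7. ]), array([ 36. , -10.3]), array([ 33.7, -28.2]), array([ 36.6, -45.8]), array([ 37.6, -64. ])]
(0, -100) [563.02840704 -41.64603558]
(0, -30) [581.80727978  25.78803547]
(10, 100) [626.31576788 148.34004275]
scene px [[302.33919286 175.54828739]]
scene px [[288.69688778 165.11027808]]
```

View pics/scenec.png

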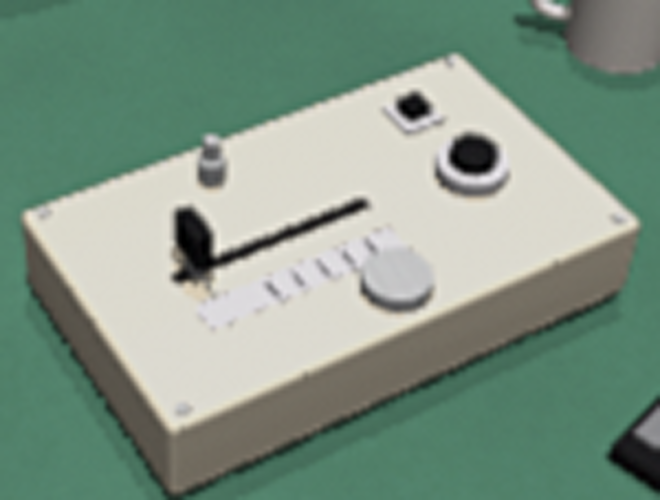

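The fit is good: console at (590, 55), turned −15.6°. The button and key residuals are under 0.5 mm and the mark pitch comes out at 18 mm. The tool axes already line up with the console, with tool y ≈ console +y and tool x ≈ console −x. I'll shut the fingers and move high behind the lever.

```bash
python3 -m handwheel '[-55.7,-44.9,1,0,0,0,0,-55.7,-44.9,1,0,0,0,0,-55.7,-44.9,1,0,0,0,0,-55.7,-44.9,1,0,0,0,0,-55.7,-44.9,1,0,0,0,0,-55.7,-44.9,1,0,0,0,0,-55.7,-44.9,1,0,0,0,0,-55.7,-44.9,1,0,0,0,0,-55.7,-44.9,1,0,0,0,0,-55.7,-44.9,1,0,0,0,0]' 60
```

```text
clock: 1.1
ee_pos: [431.7, 99.6, 224.3]
eef_rot: [-0.417, -3.114, -0.0]
force: [1.5, 0.6, 0.8]
gripper_width: 0.2
```

```bash
python3 -m handwheel '[-16.4,-13.6,1,0,0,0,0,-16.4,-13.6,1,0,0,0,0,-16.4,-13.6,1,0,0,0,0,-16.4,-13.6,1,0,0,0,0,-16.4,-13.6,1,0,0,0,0,-16.4,-13.6,1,0,0,0,0,-16.4,-13.6,1,0,0,0,0]'
python3 - <<'E'
from h import *
from bench import bot,eyes
th=np.radians(-15.56);R=np.array([[np.cos(th),-np.sin(th)],[np.sin(th),np.cos(th)]]);t=np.array([589.9,54.7])
s=bot.sense();print("console",(R.T@(s["ee_pos"][:2]-t)).round(1),s["ee_pos"],s["force"])
ci=eyes.camera_info("wrist");im=eyes.capture("wrist")
cv2.imwrite("pics/w1.png",im[:,:,::-1])
print(ci, "cam at",-cv2.Rodrigues(ci["rvec"])[0].T@ci["tvec"])
for n,q,z in(("knobtop",(0,-97),112),("butt",(10,100),92),("key",(-55,100),84),("ind",(-62,-47),104)): print(n,proj(ci,[*(R@np.array(q)+t),z]).round(1))
E
```

```text
clock: 1.8
ee_pos: [552.7, -72.0, 213.9]
eef_rot: [-0.416, -3.112, -0.001]
force: [0.2, -0.6, -0.1]
gripper_width: -0.3
console [  -1.8 -132.1] [552.72908543 -72.04334726 213.90446561] [ 0.24095694 -0.60861084 -0.08740013]
{'mtx': array([[302.6566729 ,   0.        , 257.81891492],
       [  0.        , 302.6566729 , 186.3947538 ],
       [  0.        ,   0.        ,   1.        ]]), 'k1': -0.010410141047578618, 'rvec': array([-2.28254507, -1.745856  , -0.2827401 ]), 'tvec': array([ -75.45224461, -559.90246026,  189.84447674])} cam at [474.81211116 -50.72922271 356.65773037]
knobtop [[298.6 188.1]]
butt [[505.7 192.7]]
key [[517.8 121.1]]
ind [[362.2 113.4]]
```

View pics/w1.png

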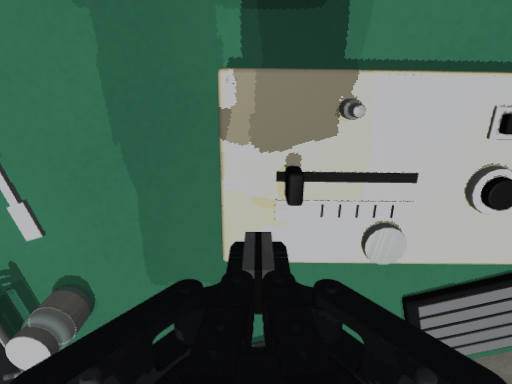

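The wrist view shows the knob spanning px (287–302, 167–205), the slot (278→417, 177), the marks at u = 322, 340, 357, 375, 393, the button at (502,193) and the shut fingertips at (244–273, 235). The button sits about 3 px off the prediction, so I'll refine from this view.

```bash
python3 - <<'E'
from h import *
from bench import bot,eyes
th=np.radians(-15.56);R=np.array([[np.cos(th),-np.sin(th)],[np.sin(th),np.cos(th)]]);t=np.array([589.9,54.7])
ci=eyes.camera_info("wrist")
C=lambda p,z:(R.T@(ray(ci,p,z)[:2]-t)).round(1)
for u in(322,340,357,375,393): print("mark",C((u,211),70))
print("slot",C((277.5,177),70),C((417.5,177.5),70))
print("butt",C((502,193.5),92),"knob faces at top L/R",C((287,190),112),C((302,190),112),"knob x ends",C((295,167),112),C((295,205),112))
print("tip proj",proj(ci,bot.sense()["ee_pos"]),)
im=cv2.imread("pics/w1.png");g=cv2.cvtColor(im,cv2.COLOR_BGR2GRAY)
for v in(175,185,195):print(v,g[v,280:312].tolist())
print(g[211,315:400].tolist())
E
```

```text
mark [ 38.7 -65.1]
mark [ 38.6 -46.6]
mark [ 38.5 -29.1]
mark [ 38.4 -10.5]
mark [38.2  8.1]
slot [   2.7 -111.9] [ 2.1 27.1]
butt [10.6 97.4] knob faces at top L/R [   1.7 -106.4] [  1.6 -93.5] knob x ends [ -18.7 -100.5] [ 15.5 -98.9]
tip proj [[257.36191857 245.94435681]]
175 [23, 20, 20, 22, 22, 10, 4, 6, 9, 14, 21, 25, 23, 25, 25, 24, 24, 25, 25, 23, 23, 22, 18, 15, 22, 23, 26, 27, 25, 26, 27, 26]
185 [175, 174, 175, 175, 148, 77, 5, 4, 12, 21, 30, 39, 38, 37, 35, 34, 33, 33, 32, 31, 29, 24, 17, 77, 160, 180, 181, 181, 181, 181, 181, 181]
195 [174, 175, 175, 175, 150, 79, 6, 5, 14, 25, 32, 35, 34, 33, 34, 30, 29, 28, 27, 25, 23, 18, 19, 154, 181, 181, 181, 180, 181, 180, 180, 180]
[182, 182, 182, 182, 181, 156, 85, 61, 160, 182, 181, 182, 181, 182, 182, 182, 182, 182, 182, 181, 182, 182, 181, 110, 40, 126, 173, 182, 182, 182, 181, 181, 182, 182, 182, 182, 182, 182, 181, 182, 177, 88, 33, 165, 182, 181, 182, 182, 182, 181, 182, 182, 182, 181, 182, 181, 182, 182, 111, 43, 104, 175, 182, 181, 181, 182, 181, 181, 181, 181, 182, 182, 181, 182, 181, 181, 71, 28, 148, 181, 182, 181, 181, 181, 181]
```

```bash
python3 -m handwheel '[-0.3,0,4,0,0,0,0,-0.3,0,8,0,0,0,0,-0.3,0,12.3,0,0,0,0,-0.3,0,12.3,0,0,0,0,-0.3,0,12.3,0,0,0,0,-0.3,0.4,12.3,0,0,0,0,-0.3,0.8,12.3,0,0,0,0,-0.3,0.8,12.3,0,0,0,0]'
cat >> h.py <<'E'
th=np.radians(-15.56);R=np.array([[np.cos(th),-np.sin(th)],[np.sin(th),np.cos(th)]]);t=np.array([589.9,54.7])
def st():
    from bench import bot
    s=bot.sense();print("t",s["clock"],"console",(R.T@(s["ee_pos"][:2]-t)).round(2),"z",s["ee_pos"][2].round(1),"F console",(R.T@s["force"][:2]).round(2),s["force"][2].round(2),s["gripper_width"].round(2))
def pic(n,cam="wrist"):
    from bench import eyes
    cv2.imwrite(f"pics/{n}.png",eyes.capture(cam)[:,:,::-1])
E
python3 -c "
from h import *
st()"
```

```text
clock: 2.65
ee_pos: [559.7, -65.3, 92.9]
eef_rot: [0.415, 3.111, -0.0]
force: [-0.4, -0.8, -0.5]
gripper_width: 0.0Traceback (most recent call last):
  File "<string>", line 3, in <module>
    st()
    ~~^^
  File "h.py", line 18, in st
    s=bot.sense();print("t",s["clock"],"console",(R.T@(s["ee_pos"][:2]-t)).round(2),"z",s["ee_pos"][2].round(1),"F console",(R.T@s["force"][:2]).round(2),s["force"][2].round(2),s["gripper_width"].round(2))
                                                                                                                                                                                 ^^^^^^^^^^^^^^^^^^^^^^^^
AttributeError: 'float' object has no attribute 'round'
```

```bash
sed -i 's/s\["gripper_width"\].round(2)/s["gripper_width"]/' h.py; S='python3 -c "from h import *;st()"'
python3 -m handwheel '[0,0.5,0,0,0,0,0,0,1.0,0,0,0,0,0,0,1.5,0,0,0,0,0,0,2.0,0,0,0,0,0,0,2.0,0,0,0,0,0]' >/dev/null; eval $S
python3 -m handwheel '[0,0.15,0,0,0,0,0,0,0.3,0,0,0,0,0,0,0.3,0,0,0,0,0]' >/dev/null; eval $S
python3 -m handwheel '[0,0.15,0,0,0,0,0,0,0.3,0,0,0,0,0,0,0.3,0,0,0,0,0]' >/dev/null; eval $S
python3 -m handwheel '[0,0.15,0,0,0,0,0,0,0.3,0,0,0,0,0,0,0.3,0,0,0,0,0]' >/dev/null; eval $S
python3 -m handwheel '[0,0.15,0,0,0,0,0,0,0.3,0,0,0,0,0,0,0.3,0,0,0,0,0]' >/dev/null; eval $S
python3 -c "from h import *;pic('w2')"
```

```text
t 3.15 console [   1.96 -104.4 ] z 91.2 F console [ 1.14 -4.89] 0.11 -0.11577408515816727
t 3.45 console [   1.93 -101.47] z 91.2 F console [-0.24 -3.66] -0.18 0.00019102370470003288
t 3.75 console [  1.88 -97.99] z 91.3 F console [ 0.51 -0.79] -0.17 -0.14737430631227694
t 4.05 console [  2.04 -95.02] z 91.3 F console [-0.56 -0.01] 0.35 -0.1024570508088105
t 4.35 console [  1.95 -92.23] z 91.3 F console [-0.63 -0.17] -0.77 -0.008109636445088537
```

View pics/w2.png

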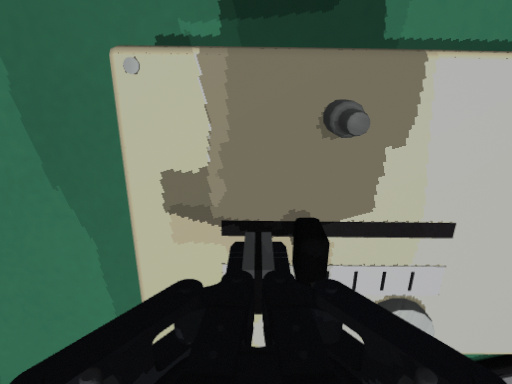

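First click: the force rose to 4.9 N and then fell to zero. The picture shows the knob at (293–327, 218–282), already ahead of the fingers at right edge 288. That makes finger y ≈ joint − 121.5, so crest 2 should be at about −78.5 and crest 3 at about −60.5.

```bash
S='python3 -c "from h import *;st()"'
python3 -m handwheel '[0,0.2,0,0,0,0,0,0,0.4,0,0,0,0,0,0,0.4,0,0,0,0,0]' >/dev/null; eval $S
python3 -m handwheel '[0,0.1,0,0,0,0,0,0,0.2,0,0,0,0,0,0,0.2,0,0,0,0,0]' >/dev/null; eval $S
python3 -m handwheel '[0,0.1,0,0,0,0,0,0,0.2,0,0,0,0,0,0,0.2,0,0,0,0,0]' >/dev/null; eval $S
python3 -m handwheel '[0,0.1,0,0,0,0,0,0,0.2,0,0,0,0,0,0,0.2,0,0,0,0,0]' >/dev/null; eval $S
python3 -m handwheel '[0,0.1,0,0,0,0,0,0,0.2,0,0,0,0,0,0,0.2,0,0,0,0,0]' >/dev/null; eval $S
python3 -m handwheel '[0,0.1,0,0,0,0,0,0,0.2,0,0,0,0,0,0,0.2,0,0,0,0,0]' >/dev/null; eval $S
python3 -m handwheel '[0,0.1,0,0,0,0,0,0,0.2,0,0,0,0,0,0,0.2,0,0,0,0,0]' >/dev/null; eval $S
```

```text
t 4.7 console [  1.89 -88.21] z 91.3 F console [-0.5   0.54] 0.28 0.15622990910694537
t 5.0 console [  1.91 -86.73] z 91.3 F console [-0.4  -3.26] -0.02 -0.12998205743513908
t 5.3 console [  1.9  -84.64] z 91.3 F console [ 0.79 -3.4 ] 0.26 0.08791705638562174
t 5.6 console [  1.84 -82.16] z 91.3 F console [ 0.52 -1.88] -0.16 -0.23096977492059523
t 5.9 console [  1.87 -80.1 ] z 91.3 F console [-0.17 -0.47] 0.24 0.12028831382295338
t 6.2 console [  1.97 -78.15] z 91.4 F console [ 0.13 -1.09] -0.04 0.09445636418189719
t 6.5 console [  1.88 -76.29] z 91.3 F console [-0.6   0.19] 0.45 -0.18380704430258712
```

Contact came at −87, as predicted, and the second crest is behind the finger. I'll do the third one the same way and stop near −57.

```bash
S='python3 -c "from h import *;st()"'
python3 -m handwheel '[0,0.2,0,0,0,0,0,0,0.5,0,0,0,0,0,0,0.5,0,0,0,0,0]' >/dev/null; eval $S
python3 -m handwheel '[0,0.1,0,0,0,0,0,0,0.2,0,0,0,0,0,0,0.2,0,0,0,0,0]' >/dev/null; eval $S
python3 -m handwheel '[0,0.1,0,0,0,0,0,0,0.2,0,0,0,0,0,0,0.2,0,0,0,0,0]' >/dev/null; eval $S
python3 -m handwheel '[0,0.1,0,0,0,0,0,0,0.2,0,0,0,0,0,0,0.2,0,0,0,0,0]' >/dev/null; eval $S
python3 -m handwheel '[0,0.1,0,0,0,0,0,0,0.2,0,0,0,0,0,0,0.2,0,0,0,0,0]' >/dev/null; eval $S
python3 -m handwheel '[0,0.1,0,0,0,0,0,0,0.2,0,0,0,0,0,0,0.2,0,0,0,0,0]' >/dev/null; eval $S
python3 -m handwheel '[0,0.1,0,0,0,0,0,0,0.2,0,0,0,0,0,0,0.2,0,0,0,0,0]' >/dev/null; eval $S
python3 -m handwheel '[0,0.1,0,0,0,0,0,0,0.2,0,0,0,0,0,0,0.2,0,0,0,0,0]' >/dev/null; eval $S
```

```text
t 6.8 console [  1.8  -71.08] z 91.3 F console [ 1.06 -0.65] 0.15 0.17845037243090522
t 7.1 console [  1.8  -69.39] z 91.3 F console [-0.37 -0.2 ] -0.27 -0.24364918705488256
t 7.4 console [  1.78 -68.05] z 91.3 F console [ 0.67 -3.64] -0.06 -0.19557866891295214
t 7.7 console [  1.76 -65.34] z 91.3 F console [-0.03 -3.56] -0.49 0.08790393369727842
t 8.0 console [  1.72 -63.06] z 91.3 F console [-0.8  -2.16] 0.1 0.09830867585572828
t 8.3 console [  1.82 -61.12] z 91.3 F console [ 0.24 -0.99] 0.42 -0.18059222984643614
t 8.6 console [  1.81 -59.2 ] z 91.3 F console [0.49 0.38] -0.1 0.1988914085920454
t 8.9 console [  1.75 -57.34] z 91.3 F console [ 0.38 -0.34] -1.13 -0.006489188759796484
```

The third crest is passed. Now I back off, lift and look.

```bash

python3 -m handwheel '[0,-1.5,0,0,0,0,0,0,-3,0,0,0,0,0,0,-3,-4,0,0,0,0,0,-3,-8,0,0,0,0,0,-3,-12,0,0,0,0,0,-3,-12,0,0,0,0,0,-3,-12,0,0,0,0]'
python3 - <<'E'
from h import *
from bench import eyes
st();ci=eyes.camera_info("wrist");pic("w3")
for n,q,z in(("knob if 3",(2,-30),112),("if 2",(2,-48),112),("butt",(10,100),92)): print(n,proj(ci,[*(R@np.array(q)+t),z]).round(1))
E
```

```text
clock: 9.6
ee_pos: [568.6, -31.3, 212.1]
eef_rot: [0.418, 3.112, -0.0]
force: [-0.7, 0.4, -0.8]
gripper_width: -0.0
t 9.6 console [  2.5  -88.55] z 212.1 F console [-0.81  0.19] -0.78 -0.0228680106008927
knob if 3 [[326.8 186. ]]
if 2 [[305.5 185.9]]
butt [[462.2 188.1]]
```

View pics/w3.png

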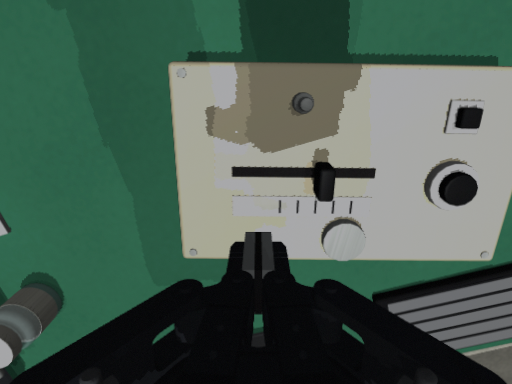

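The knob is at (325,182), where notch 3 predicts (327,186), and beside the third mark (316,207). The button is at (458,189) and everything else is in place. Now I move over the button and come down to just above it.

```bash

python3 -m handwheel '[-0.8,5,0,0,0,0,0,-0.8,10,0,0,0,0,0,-0.8,15,0,0,0,0,0,-0.8,18.7,0,0,0,0,0,-0.8,18.7,0,0,0,0,0,-0.8,18.7,4,0,0,0,0,-0.8,18.7,8,0,0,0,0,-0.8,18.7,11,0,0,0,0,-0.8,18.7,11,0,0,0,0,-0.8,18.7,11,0,0,0,0]'
python3 - <<'E'
from h import *
st();pic("w4");pic("s4","scene")
a=cv2.imread("pics/w4.png");b=cv2.imread("pics/s4.png")[120:264,180:372]
cv2.imwrite("pics/b4.png",np.hstack([cv2.resize(a,(400,300)),cv2.resize(b,(400,300))]))
E
```

```text
clock: 10.65
ee_pos: [624.5, 147.5, 100.9]
eef_rot: [-0.417, -3.112, 0.001]
force: [0.3, 0.5, 0.9]
gripper_width: -0.2
t 10.65 console [ 8.41 98.63] z 100.9 F console [0.13 0.6 ] 0.9 -0.22029725369375056
```

View pics/b4.png

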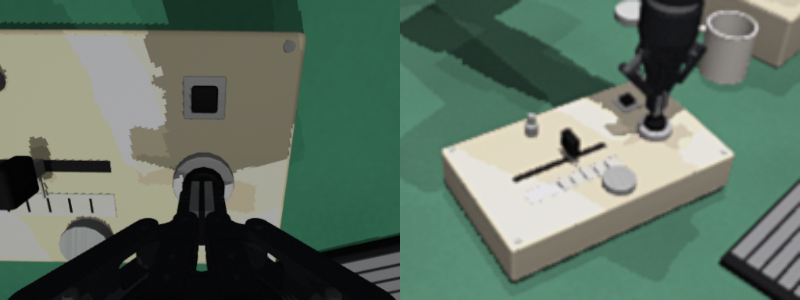

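The fingertips are centred over the button, at (203,185) in the left half and (655,125) in the right half. I'll press in small steps.

```bash
S='python3 -c "from h import *;st()"'
python3 -m handwheel '[-0.2,0,0.4,0,0,0,0,-0.2,0,0.8,0,0,0,0,-0.2,0,0.8,0,0,0,0]' >/dev/null; eval $S
python3 -m handwheel '[0,0,0.1,0,0,0,0,0,0,0.2,0,0,0,0,0,0,0.2,0,0,0,0]' >/dev/null; eval $S
python3 -m handwheel '[0,0,0.1,0,0,0,0,0,0,0.2,0,0,0,0,0,0,0.2,0,0,0,0]' >/dev/null; eval $S
python3 -m handwheel '[0,0,0.1,0,0,0,0,0,0,0.2,0,0,0,0,0,0,0.2,0,0,0,0]' >/dev/null; eval $S
```

```text
t 11.05 console [10.81 99.48] z 93.2 F console [-0.28 -0.26] -0.21 -0.06268795356866738
t 11.35 console [10.91 99.63] z 91.4 F console [-1.15 -0.67] 2.34 0.3120309477609832
t 11.65 console [10.92 99.66] z 89.4 F console [-1.92 -0.25] 2.94 0.16913802365056735
t 11.95 console [10.91 99.63] z 87.3 F console [-0.6  -1.28] 4.93 0.07506156825563556
```

Spring contact began at about z 92. I keep going in 1 mm steps until the stop shows as a stiff rise in force.

```bash
S='python3 -c "from h import *;st()"'
python3 -m handwheel '[0,0,0.1,0,0,0,0,0,0,0.1,0,0,0,0]' >/dev/null; eval $S
python3 -m handwheel '[0,0,0.1,0,0,0,0,0,0,0.1,0,0,0,0]' >/dev/null; eval $S
python3 -m handwheel '[0,0,0.1,0,0,0,0,0,0,0.1,0,0,0,0]' >/dev/null; eval $S
```

```text
t 12.15 console [10.92 99.65] z 86.3 F console [-0.41  0.69] 5.36 -0.1749037668242111
t 12.35 console [10.97 99.65] z 86.0 F console [-2.42 -1.1 ] 10.18 -0.30243934138557227
t 12.55 console [11.   99.65] z 85.9 F console [-5.58 -1.18] 17.98 0.24087797804104205
```

The button hit its stop: z stayed at 85.9 while the force climbed to 18 N. I release straight up, clear the hand and check.

```bash

python3 -m handwheel '[0,0,-1,0,0,0,0,0,0,-3,0,0,0,0,0,0,-7,0,0,0,0,0,0,-12,0,0,0,0,3,-5,-15,0,0,0,0,7,-9,-16,0,0,0,0,7,-9,-16,0,0,0,0,7,-9,-16,0,0,0,0,7,-9,-16,0,0,0,0]'
python3 - <<'E'
from h import *
from bench import eyes
st();pic("w5");pic("t5","top")
ci=eyes.camera_info("wrist")
for n,q,z in(("knob 3",(2,-30),112),("butt",(10,98),92)): print(n,proj(ci,[*(R@np.array(q)+t),z]).round(1))
a=cv2.imread("pics/w5.png");b=cv2.imread("pics/t5.png")
cv2.imwrite("pics/b5.png",np.hstack([cv2.resize(a,(400,300)),cv2.resize(b,(400,300))]))
E
```

```text
clock: 13.45
ee_pos: [536.0, 79.1, 244.5]
eef_rot: [0.417, 3.113, 0.0]
force: [0.7, -0.4, 0.3]
gripper_width: 0.2
t 13.45 console [-58.44   9.07] z 244.5 F console [ 0.82 -0.17] 0.3 0.2014876225345179
knob 3 [[217.9 232.9]]
butt [[338.9 231.7]]
```

View pics/b5.png

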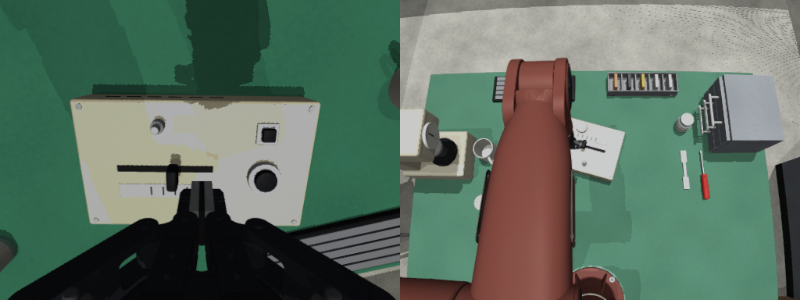

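The final view has the knob at (222,230) in full-size px, against (218,233) predicted for notch 3 (one notch is roughly 18 px). The button is at (339,232), matching its raised position. The hand is clear and nothing was moved, so I hand in.

```bash
python3 -c "
from bench import job_done;print(job_done())"
```

```text
the job is handed in; nothing more can be done
None
```

The lever is in the third notch, and the start button was pressed afterwards. The job was handed in at about 13.5 s on the robot clock.

- **Lever:** I pushed it with the shut fingertips. The force rose and fell across three crests, each at the spacing given, and I stopped about 3 mm past the third. Two wrist pictures afterwards put the knob within 4 px of the third-notch prediction, where one notch is roughly 18 px.
- **Button:** It went down to its stop, with the tip still at z ≈ 86 while the force climbed to 18 N. It then came up again, and the last picture matches its raised height.
- **Left alone:** I never touched the square key or the loose things I passed. The hand ended about 130 mm above the knob top with no force reading beyond noise.
- **Disagreements:** The top and wrist cameras differed by about 2–3 mm on the console, and a rough scene-camera check was about 3 px off. In the last top view the arm hid part of the console and at least part of the large disc on the table, so those were not rechecked from above.

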